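# Reset the frozen till and hold its key turned

### The job

The till on the spice counter has frozen: take the pen from its stand, press the till's recessed reset button down with the pen's tip, and stand the pen back in its stand. Then take the till key, the one with the rectangular head, out of the wooden key block, push it fully home in the till's lock, wiggling it past the sticky pins rather than forcing it, and only then turn it a quarter turn clockwise (seen from above) against the spring. Finish while still holding the key home and turned, as the lock springs back if it is let go, and leave the other goods and the round-headed key where they are.

Things in the scene. Friction and masses are not known exactly. Their poses are not given: they have to be found in the camera images.
- till: Grey portable cash register, fixed, 300 x 240 mm (its x, y). Origin on the counter under its middle; x from keyboard front to rear, y to its left, z up. Sloping keys in front (up to 95 mm), level deck 98 mm high at the right rear with lock and reset recess; within 50 mm of the lock nothing is higher than the deck. Left rear: display and printer cover, 20 mm above the deck (paper end, look only, 35 mm).
- reset_hole (a point): Centre of the mouth of the reset recess, level with the till's deck: a plain round vertical hole 12 mm wide. The white button in it, 9 mm wide, lies 6 mm below the mouth.
- reset (a joint): Travel of the reset button, m: 0 up, 0.003 fully down. It starts to move at about 1.5 N, is fully down at about 4 N and springs back up.
- lock_mouth (a point): Centre of the lock's face, 2 mm above the till's deck, at till x 70, y -68 mm, axes fixed to the till. Round brass plug 22 mm wide in a bezel 35 mm wide. The keyway goes straight down, 10.5 x 4.5 mm, 34 mm deep, its mouth dished 2 mm wider all round; at rest its long side runs along the till's y. Two sticky pins inside (see pin0).
- lock (a joint): Turn of the lock's plug, rad: 0 at rest, grows clockwise seen from above, stop at 1.70. A spring turns it back (0.02 N m at 0, about 0.06 N m at a quarter turn). The blade has play in the keyway, so under the spring the plug lags the gripper by some 10 to 15 degrees.
- pin0 (a joint): Upper sticky pin, m: 0 out, grows as the blade pushes it aside. It stands 3.5 mm into the keyway from one narrow end, 11 mm below the lock's face; a centred blade moves it 2 to 3 mm. Pushing straight past both pins takes some 13 to 21 N; about 9 N is enough if the key is turned some 5 degrees to and fro while pushed.
- pin1 (a joint): Lower sticky pin, the same at the opposite narrow end, 18 mm below the lock's face.
- till_key: The till's key, loose, 30 g, upright in the key block. Origin: centre of its collar's underside; z up. Upwards: black collar 6 x 20 mm (x, y), 10 high, then flat-sided rectangular black head 9 mm thick (x), 28 wide (y), from 10 to 44 mm up. Downwards: steel blade 3 x 9 mm (x, y), 26 long, last 5 mm tapered. Fits either way round. Fully home: collar on the lock's face, origin at lock_mouth.
- spare_key: Another key with a smaller, round black head 24 mm across, 9 mm thick, its top 33 mm above its origin (the till key: 44), otherwise the same; it stands in the other slot and must stay there. Origin and axes as for the till key.
- key_block: Wooden key block, fixed, 60 x 120 x 40 mm (its x, y, z), origin under its middle. Two upright slots 4.5 x 10.5 mm, 30 mm deep, at y = -30 and +30 mm: a key stands in each with its collar on the block's top and its broad sides facing along the block's x. Which key is in which slot varies.
- pen: The counter pen, loose, 30 g, upright in its stand: round black barrel 11 mm wide, 126 mm long in all, the steel cone of the lowest 18 mm tapering to a tip 4 mm wide. Origin at the tip, z along the pen to its top end. In the stand about 90 mm of it stands free above the socket's rim.
- pen_tip (a point): The tip of the pen (same point as the pen's origin).
- pen_socket (a point): Floor of the pen stand's socket, on its axis, 20 mm above the counter: where the pen's tip rests. The stand is a dark steel disc 72 mm wide with an upright socket tube 25 mm wide, bore 15 mm, rim 56 mm above the counter; fixed.
- tin: Bystander: a round metal tin with a paper label, 68 mm wide, 100 mm high; origin under its middle.
- jar: Bystander: an amber jar with a steel lid, 68 mm wide, 115 mm high; origin under its middle.
- small_jar: Bystander: a small clear spice jar, 44 mm wide, 85 mm high; origin under its middle.
- paper_roll: Bystander: a receipt paper roll standing on end, 56 mm wide, 57 mm high; origin under its middle.

How it is judged:
On the way, in this order (a step that is already met when the one before it is completed fails the run):
1. the reset button is pressed down with the pen (value of joint reset above 0.0022 m and contact force between pen and till above 0.5 N), for 0.1 s.
2. the pen stands in its stand again, let go (horizontal distance between pen_tip and pen_socket below 0.008 m and z of pen_tip in the frame of pen_socket below 0.006 m and angle between pen's own z axis and vertical below 0.15 rad and contact force between the fingers and pen below 0.1 N), for 0.2 s.
3. the till key is fully home in the lock, not yet turned (z of till_key in the frame of lock_mouth below 0.003 m and horizontal distance between till_key and lock_mouth below 0.004 m and angle between the z axis of till_key and the z axis of till, either way round below 0.12 rad and value of joint lock below 0.3 rad), for 0.1 s.
4. the key, fully home, is turned a quarter turn (z of till_key in the frame of lock_mouth below 0.004 m and horizontal distance between till_key and lock_mouth below 0.004 m and angle between the z axis of till_key and the z axis of till, either way round below 0.12 rad and value of joint lock above 1.2 rad), for 0.2 s.
At the end, for the whole second after the job is handed in: Gripper holds the till key (over 2 N) home in the lock (collar within 4 mm of its face and axis, upright within 0.12 rad), plug turned 1.2 rad or more; the pen stands in its stand, untouched (tip within 6 mm of the floor and 8 mm of the axis, tilt under 0.15 rad) (all of step 2 and all of step 4 and contact force between the fingers and till_key above 2 N); the arm keeps its last pose, push and grip.
It fails at once if a bystander or the round-headed key is shifted by more than 30 mm (distance of any of spare_key, tin, jar, small_jar, paper_roll from where it was at the start of the episode above 0.03 m).
It fails at once if the key is forced: more than 90 N between the key and the till (contact force between till_key and till above 90 N).
It also fails if it takes over 72 s, if anything falls off the work surface, if the arm or the gripper's body presses on something with over 40 N, if the wrist force passes 120 N, or if a joint passes its speed limit or range.

### The arm

A 6-joint arm with a two-finger parallel gripper is mounted at the origin on the work surface. World frame = base frame: x ahead of the robot, y to its left, z up, the work surface at z = 0. Lengths are in m, angles in rad, forces in N, time in s.
With the tool pointing down it reaches from about 0.375 to 0.825 m from the base axis. Payload 5.5 kg.
Tool frame: the origin (TCP) lies between the finger pads; the fingertips stand 22 mm ahead of it and the grasp point (between the pads) lies 3 mm ahead of it (robot.tips_ahead is the distance from the TCP to the fingertips, in m); z points along the fingers, y is the line along which they close (so a half turn about z gives the same grasp; the last joint's range is limited). The gripper opens to 85 mm and grips with 20 to 120 N. Pads are 22 mm wide; open, the fingers measure 114 mm over their backs; the gripper's body (76 mm by 85 mm) begins 54 mm behind the grasp point. The pads swing forward as they close: fully open they stand 13 mm farther back than shut.
Start: joints at [1.234, 0.314, -0.047, 1.21, 0, 1.571], TCP at [0.198, 0.566, 0.253] pointing down, gripper open.
Joint ranges: [-2.67, 2.67], [-0.69, 1.73], [-1.03, 1.25], [-2.08, 2.16], [-1.42, 1.45], [-3.14, 3.14]. Speed limits (rad/s): [2.39, 2.39, 3.01, 3.14, 3.14, 3.14].

### API

Orientations are given as a unit quaternion [w, x, y, z].
In Python, from bench import robot gives the robot as it stands.
- The arm moves only by the shell command python3 -m handwheel 'ROWS' [FORCE]. ROWS is JSON, a list of rows, each a list of 7 numbers: the shift along the tool's x, y, z in cm, then the turn, a rotation vector about the tool's x, y, z in rad, then the finger opening in cm, from 0 to 8.54. A call has 1 to 12 rows; each row is the pose to reach, as a shift and turn from the pose commanded when the call began, along the tool's axes at that moment; what a row does not reach only later rows make up. A row lasts 1/8 s, in which the tool goes at most 62.5 mm and 10.7 degrees, less where a joint would pass 70% of its speed; a pose out of reach is approached as far as the arm can. A call with a gripper value outside its range is refused whole. The fingers move at their own pace and stop on an object; FORCE is the grip in N (left out, the last holds). Time passes only in rows, so rows that repeat a pose let the fingers close. It gives the time, the measured TCP pose, the force, the opening and the grip force at its end, in the units of the state.
- robot.get_obs(): the state, without advancing time (a new reading comes with each control period).
- robot.snapshot(name): name is "side" or "top" or "wrist"; returns the picture (480x640x3 uint8, blue, green, red); there is no depth.
- robot.camera_model(name): a dict with "fx", "fy", "cx", "cy" (pixels), "origin" and "orientation" of the camera in the world; the wrist camera has in their place "T_tool_cam" (4x4, takes a point from camera to tool coordinates, whose origin is the TCP and whose axes are the flange's). Camera axes: x right, y down, z forward; pixel columns grow to the right and rows downward; lengths in m; the calibration is good to about 2 mm. A picture is of the moment at which its call begins: read the wrist's pose just before it. camera_model takes no time and is no camera call.
- robot.hand_in(): hands the job in; it is judged then, once.
Trained networks look in the newest picture that a camera, given by its name, has taken for a name from the list of things; names that differ only in an ending like _2 or _b are one class to them, and where a whole thing is asked for, a point or a joint stands for the part that bears it (a point fixed in the world has none). Each returns a list of dicts, best first, with "p" (0 to 1); they miss things now and then, are a little off and sometimes report something else, mostly with a low value. They report only what shows in the picture. A call takes as long as a camera call.
- robot.spot_in(camera, query): "extent" ([centre column, centre row, width, height] in pixels, round what is visible of it).
- robot.masks_of(camera, query): "pixels" (480x640 bool, what is visible of it) and "extent" ([centre column, centre row, width, height] in pixels, round what is visible of it).
The state is a dict: "time": time; "qpos": joint angles; "qd": joint speeds; "effort": joint torques, N m; "tool_pos": TCP position; "ee_rot": TCP orientation; "wrist_force": force on the tool from outside, world axes, zero at the start; "ft_torque": the same for the moment, N m; "finger_gap": finger opening in m; "grip_force": force on a finger pad.
Only numpy, scipy, OpenCV 4.12 (cv2) and the standard library are available. Lean on these libraries where they do the work, as an engineer would, in place of code of your own. Each camera call takes 0.05 s, during which the arm holds its last target. There are 200 camera calls.

## Working session

There is one attempt and no reset: what is moved stays moved. The work goes in short steps, Python scripts to look and compute and a shell command to move; the robot and the scene stay as the last step left them, time stands still between calls to the robot, and variables do not carry over. Pictures are saved under pics/ and viewed, at most 10 in all, crops included, and the job is handed in when it is done.

```bash
mkdir -p pics; ls
cat > h.py <<'E'
import numpy as np, cv2, json
from scipy.spatial.transform import Rotation as R
from bench import robot
def rot(q): return R.from_quat([q[1],q[2],q[3],q[0]])
def cam(name,obs=None):
    m=robot.camera_model(name)
    if 'T_tool_cam' in m:
        o=obs or robot.get_obs(); T=np.eye(4); T[:3,:3]=rot(o['ee_rot']).as_matrix(); T[:3,3]=o['tool_pos']
        T=T@np.array(m['T_tool_cam']); return m,T[:3,:3],T[:3,3]
    return m,rot(m['orientation']).as_matrix(),np.array(m['origin'])
def atz(c,uv,z):
    m,Rm,o=c; d=Rm@np.array([(uv[0]-m['cx'])/m['fx'],(uv[1]-m['cy'])/m['fy'],1]); return o+d*(z-o[2])/d[2]
def proj(c,p):
    m,Rm,o=c; q=Rm.T@(np.array(p)-o); return np.array([m['fx']*q[0]/q[2]+m['cx'],m['fy']*q[1]/q[2]+m['cy']])
def totool(v,obs=None):
    o=obs or robot.get_obs(); return rot(o['ee_rot']).inv().apply(v)
E
python3 - <<'E'
from h import *
np.set_printoptions(precision=4,suppress=True)
for n in ['top','side']:
    im=robot.snapshot(n); cv2.imwrite(f'pics/{n}0.png',im); m=robot.camera_model(n); print(n,m)
    for q in ['till','reset_hole','lock_mouth','till_key','spare_key','key_block','pen','pen_socket']:
        try: print(q,[(np.round(d['extent'],1).tolist(),round(d['p'],2)) for d in robot.spot_in(n,q)[:3]])
        except Exception as e: print(q,e)
print(robot.camera_model('wrist')); print(robot.get_obs())
E
```

```text
pics
top {'fx': 436.447445325049, 'fy': 436.447445325049, 'cx': 321.21408489490244, 'cy': 242.5238845726428, 'origin': array([ 0.4933, -0.0356,  0.974 ]), 'orientation': array([ 0.0151, -0.6963,  0.7172, -0.0236])}
till [([305.8, 238.5, 136.1, 162.7], 0.85)]
reset_hole [([306.9, 243.5, 138.2, 167.3], 0.62)]
lock_mouth []
till_key [([162.8, 300.5, 63.1, 39.6], 0.74), ([169.1, 297.4, 19.6, 14.3], 0.46)]
spare_key [([145.6, 303.2, 10.8, 2.9], 0.5)]
key_block [([163.9, 298.6, 63.4, 40.0], 0.91)]
pen []
pen_socket [([431.1, 281.5, 30.3, 33.7], 0.57)]
side {'fx': 445.6031610152483, 'fy': 445.6031610152483, 'cx': 323.35791798722335, 'cy': 241.59551000769804, 'origin': array([ 0.0694, -0.72  ,  0.6172]), 'orientation': array([-0.4569,  0.8341, -0.2728,  0.1452])}
till [([314.7, 257.5, 170.2, 127.0], 0.84)]
reset_hole [([315.1, 256.8, 158.9, 132.7], 0.72)]
lock_mouth [([312.1, 260.0, 166.0, 129.4], 0.63)]
till_key [([219.2, 210.8, 6.5, 21.2], 0.46)]
spare_key [([442.2, 302.9, 43.8, 67.9], 0.61)]
key_block [([215.7, 226.1, 46.5, 35.4], 0.97)]
pen [([360.6, 314.4, 11.4, 38.9], 0.79)]
pen_socket
[... 152 characters left out ...]
'cy': 233.9298900440399, 'T_tool_cam': array([[-0.0004, -0.9504, -0.311 ,  0.0808],
       [ 1.    , -0.0004, -0.0001, -0.0008],
       [ 0.    , -0.311 ,  0.9504, -0.1212],
       [ 0.    ,  0.    ,  0.    ,  1.    ]])}
{'time': 0.9, 'qpos': array([ 1.234 ,  0.3135, -0.0471,  1.2102, -0.    ,  1.5708]), 'qd': array([ 0.0005,  0.0012, -0.0007, -0.0002, -0.0018, -0.0008]), 'effort': array([ -0.0004, -53.9445,  34.0052,   0.0014,   0.0001,  -0.    ]), 'tool_pos': array([0.1983, 0.5663, 0.2533]), 'ee_rot': array([0.    , 0.1676, 0.9859, 0.    ]), 'wrist_force': array([0.1029, 0.2331, 0.1705]), 'ft_torque': array([-0.031 ,  0.0627,  0.0312]), 'grip_force': 0.0, 'finger_gap': 0.08545842382442913}
```

View pics/top0.png

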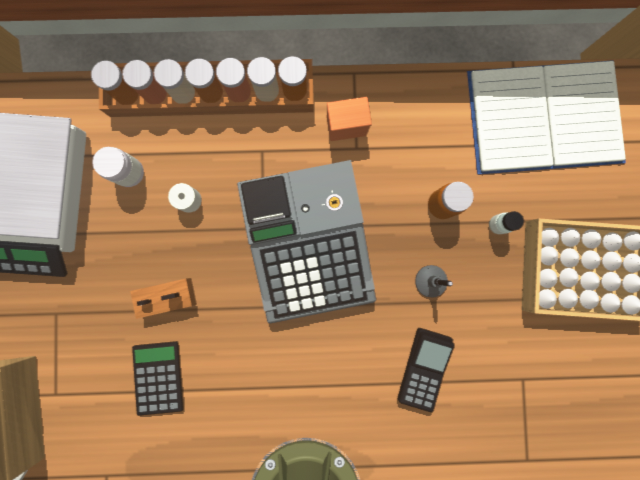

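View pics/side0.png

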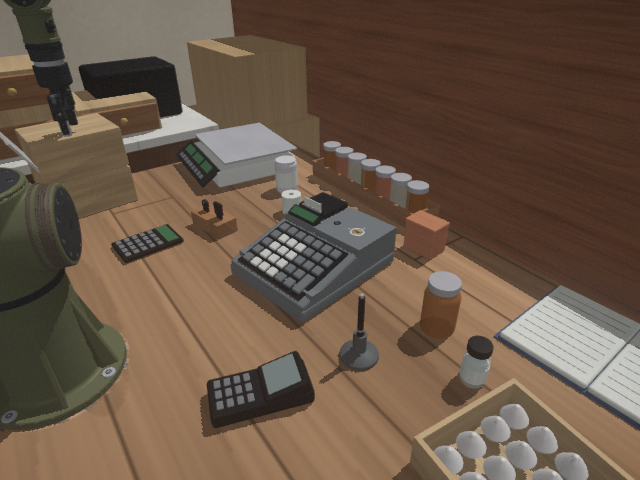

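Top view: till in the middle with lock at (334,202) and reset recess at (305,208), pen stand at (432,281), key block at (163,298) with keys at (144,302) and (171,296). Side view: the taller key is the right one (219,211), so it matches the key at (171,296); pen at (361,314).

Run:
```python
from h import *
np.set_printoptions(precision=4,suppress=True)
t=cam('top'); s=cam('side')
print('lock',atz(t,(334.5,202),.1),'reset',atz(t,(305.5,208.5),.098))
print('pen top',atz(t,(450,283),.146),atz(s,(361,295),.146),'stand',atz(t,(431.5,281.5),.005),atz(s,(359,354),.005))
a,b=atz(t,(171,296),.084),atz(t,(144,302),.073); print('keys',a,b,np.degrees(np.arctan2(*(a-b)[1::-1])))
print('block',atz(t,(163,298),.03))
l=atz(t,(253,319),.02);r=atz(t,(374,301),.02);print('front edge',l,r,np.degrees(np.arctan2(*(l-r)[1::-1])))
l=atz(t,(287,178),.098);r=atz(t,(298,238),.098);print(np.degrees(np.arctan2(*(l-r)[1::-1])))
o=robot.get_obs(); print(rot(o['ee_rot']).as_matrix())
```

```text
lock [ 0.622  -0.0761  0.1   ] reset [ 0.6108 -0.0173  0.098 ]
pen top [ 0.4545 -0.2882  0.146 ] [ 0.4522 -0.2931  0.146 ] stand [ 0.4524 -0.2902  0.005 ] [ 0.4556 -0.2919  0.005 ]
keys [0.4426 0.2596 0.084 ] [0.4315 0.3183 0.073 ] -79.26305996237828
block [0.4358 0.2946 0.03  ]
front edge [0.384  0.1046 0.02  ] [ 0.4146 -0.1589  0.02  ] 96.62510679653779
8.807144725266287
[[-0.9438  0.3305  0.    ]
 [ 0.3305  0.9438  0.    ]
 [-0.      0.     -1.    ]]
```

```bash
python3 -m handwheel '[[-42,-29,0,0,0,0,8.5],[-42,-29,0,0,0,0,8.5],[-42,-29,0,0,0,0,8.5],[-42,-29,0,0,0,0,8.5],[-42,-29,0,0,0,0,8.5],[-42,-29,0,0,0,0,8.5],[-42,-29,0,0,0,0,8.5],[-42,-29,0,0,0,0,8.5],[-44,-36,0,0,0,-0.1,7],[-46,-41,0,0,0,-0.2,6],[-48,-47,0,0,0,-0.337,5],[-49,-53,0,0,0,-0.337,4]]' 40; python3 -m handwheel '[[-5,-11,0,0,0,0,4],[-5,-15,0,0,0,0,4],[-5,-15,0,0,0,0,4],[-5,-15,0,0,0,0,4]]'
```

```text
time: 2.4
tool_pos: [0.487, -0.0892, 0.2535]
ee_rot: [0.001, -0.001, 1.0, -0.0]
wrist_force: [1.7, -0.6, -0.7]
finger_gap: 0.04
grip_force: 0.0
time: 2.9
tool_pos: [0.5371, -0.2394, 0.2528]
ee_rot: [-0.0, 0.002, 1.0, -0.0]
wrist_force: [-0.4, 0.7, -1.0]
finger_gap: 0.04
grip_force: 0.0
```

```bash
python3 -m handwheel '[[6,-4,0,0,0,0,4],[8.4,-5.1,0,0,0,0,4],[8.4,-5.1,0,0,0,0,4],[8.4,-5.1,0,0,0,0,4]]'
python3 - <<'E'
from h import *
np.set_printoptions(precision=4,suppress=True)
o=robot.get_obs(); im=robot.snapshot('wrist'); cv2.imwrite('pics/w1.png',im); c=cam('wrist',o)
print(o['tool_pos'],proj(c,(.4535,-.2905,.146)),proj(c,(.4535,-.2905,.056)))
for q in ['pen','pen_socket']:
    for d in robot.masks_of('wrist',q)[:2]:
        ys,xs=np.nonzero(d['pixels']); print(q,d['p'],d['extent'],[(y,xs[ys==y].mean()) for y in sorted(set(ys))[::12]])
E
```

```text
time: 3.4
tool_pos: [0.4535, -0.2873, 0.2536]
ee_rot: [0.0, -0.0, 1.0, 0.0]
wrist_force: [0.3, -0.3, 0.1]
finger_gap: 0.04
grip_force: 0.0
[ 0.4535 -0.2873  0.2536] [312.3851 242.3056] [313.3835 210.0852]
pen 0.73 [307.6, 223.6, 20.2, 43.1] [(np.int64(202), np.float64(312.0)), (np.int64(214), np.float64(310.0)), (np.int64(226), np.float64(307.5)), (np.int64(238), np.float64(304.0))]
pen_socket 0.68 [312.6, 195.8, 69.9, 68.7] [(np.int64(163), np.float64(310.5)), (np.int64(175), np.float64(313.0)), (np.int64(187), np.float64(313.0)), (np.int64(199), np.float64(312.5)), (np.int64(211), np.float64(313.8125)), (np.int64(223), np.float64(315.85185185185185))]
```

View pics/w1.png

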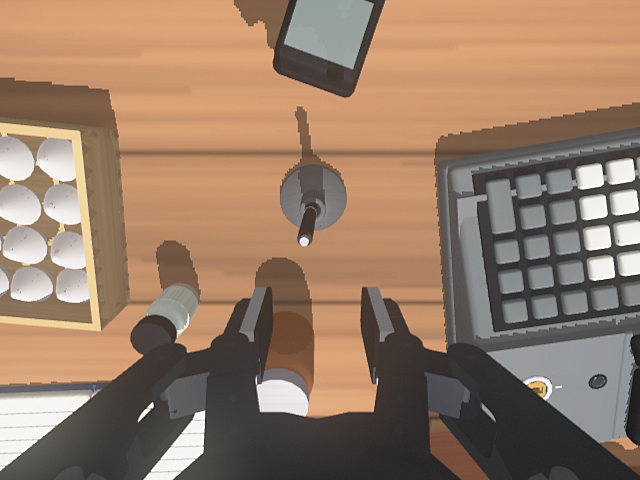

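Wrist view: pen top at (305,241), pen meets the socket at about (311,207); it matches the prediction within a few mm, with a slight lean to -y.

```bash
python3 -m handwheel '[[0.1,-0.4,4,0,0,0,3.5],[0.1,-0.4,9,0,0,0,3.5],[0.1,-0.4,14,0,0,0,3.5],[0.1,-0.4,14,0,0,0,3.5],[0.1,-0.4,14,0,0,0,0.5],[0.1,-0.4,14,0,0,0,0.5],[0.1,-0.4,14,0,0,0,0.5],[0.1,-0.4,14,0,0,0,0.5],[0.1,-0.4,14,0,0,0,0.5]]' 40
```

```text
time: 4.68
tool_pos: [0.4534, -0.2928, 0.1151]
ee_rot: [0.002, -0.0, 1.0, -0.001]
wrist_force: [0.5, 0.5, 8.0]
finger_gap: 0.0098
grip_force: 39.5
```

```bash
python3 -m handwheel '[[0,0,-4,0,0,0,0.5],[0,0,-8,0,0,0,0.5],[0,0,-12,0,0,0,0.5],[-3,5,-12,0,0,0,0.5],[-6,10,-12,0,0,0,0.5],[-9,15,-12,0,0,0,0.5],[-12,20.5,-12,0,0,0,0.5],[-15.8,27.5,-12,0,0,0,0.5],[-15.8,27.5,-12,0,0,0,0.5],[-15.8,27.5,-12,0,0,0,0.5],[-15.8,27.5,-12,0,0,0,0.5]]'
python3 - <<'E'
from h import *
np.set_printoptions(precision=4,suppress=True)
o=robot.get_obs(); im=robot.snapshot('wrist'); c=cam('wrist',o)
cv2.imwrite('pics/w2.png',im)
print(o['tool_pos'],o['wrist_force'],'hole',proj(c,(.611,-.0173,.098)),'lock',proj(c,(.622,-.0761,.1)), 'tip pred',proj(c,o['tool_pos']+[0,0,-.093]))
for d in robot.masks_of('wrist','pen')[:2]:
    ys,xs=np.nonzero(d['pixels']); print(d['p'],d['extent'],[(y,xs[ys==y].mean(),np.sum(ys==y)) for y in sorted(set(ys))[::8]])
E
```

```text
time: 6.05
tool_pos: [0.6092, -0.0184, 0.2333]
ee_rot: [-0.0, 0.001, 1.0, -0.0]
wrist_force: [-0.5, 0.6, -0.1]
finger_gap: 0.0099
grip_force: 39.3
[ 0.6092 -0.0184  0.2333] [-0.477   0.6037 -0.106 ] hole [318.5261 232.6718] lock [242.3935 247.1205] tip pred [317.169  249.9686]
0.72 [316.1, 320.0, 29.8, 148.0] [(np.int64(244), np.float64(317.0), np.int64(3)), (np.int64(252), np.float64(317.0), np.int64(15)), (np.int64(260), np.float64(316.5), np.int64(18)), (np.int64(268), np.float64(317.0), np.int64(19)), (np.int64(276), np.float64(317.0), np.int64(21)), (np.int64(284), np.float64(316.5), np.int64(22)), (np.int64(292), np.float64(316.5), np.int64(22)), (np.int64(300), np.float64(316.5), np.int64(22)), (np.int64(308), np.float64(316.5), np.int64(22)), (np.int64(316), np.float64(316.5), np.int64(24)), (np.int64(324), np.float64(316.5), np.int64(24)), (np.int64(332), np.float64(317.0), np.int64(25)), (np.int64(340), np.float64(317.0), np.int64(25)), (np.int64(348), np.float64(316.5), np.int64(28)), (np.int64(356), np.float64(316.5), np.int64(30)), (np.int64(364), np.float64(316.5), np.int64(32)), (np.int64(372), np.float64(316.5), np.int64(32)), (np.int64(380), np.float64(316.5), np.int64(26)), (np.int64(388), np.float64(316.0), np.int64(17))]
```

View pics/w2.png

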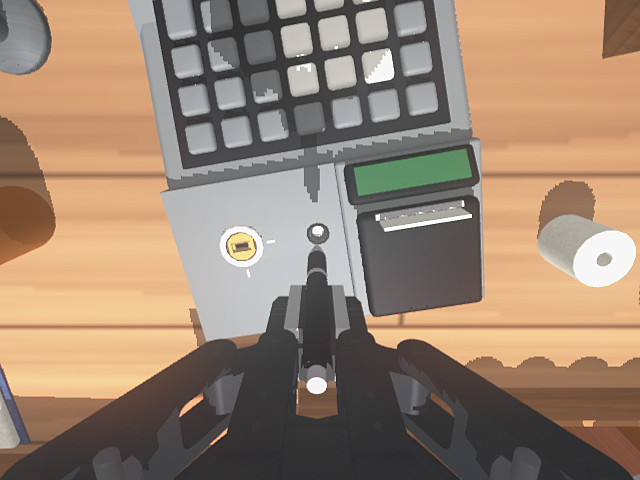

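Tip at (317,246), recess with white button at (318,232), lock at (242,247) — all consistent with the estimates. Lowering close to the mouth and checking.

```bash
python3 -m handwheel '[[-0.3,0,2,0,0,0,0.5],[-0.3,0,3.6,0,0,0,0.5],[-0.3,0,3.6,0,0,0,0.5],[-0.3,0,3.6,0,0,0,0.5]]'
python3 - <<'E'
from h import *
o=robot.get_obs(); im=robot.snapshot('wrist'); c=cam('wrist',o)
cv2.imwrite('pics/w3.png',cv2.resize(im[170:290,237:397],None,fx=5,fy=5))
print(o['tool_pos'],o['wrist_force'],'hole',proj(c,(.611,-.018,.098)))
E
```

```text
time: 6.65
tool_pos: [0.6129, -0.0174, 0.1977]
ee_rot: [0.0, 0.0, 1.0, -0.0]
wrist_force: [-0.1, 0.3, -0.3]
finger_gap: 0.0101
grip_force: 39.3
[ 0.61287547 -0.01738382  0.19768259] [-0.1481735   0.28051203 -0.29415271] hole [316.12728677 243.69016572]
```

View pics/w3.png

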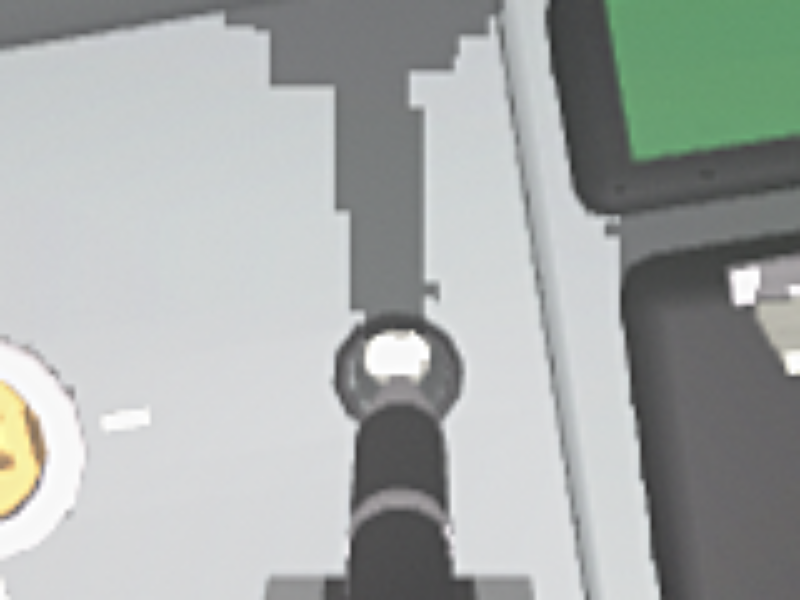

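Recess centre at crop (399,375) i.e. px (317,245); the tip ends at about crop (401,380), right over it. Pressing.

```bash
python3 -m handwheel '[[0,0,0.6,0,0,0,0.5],[0,0,1.1,0,0,0,0.5],[0,0,1.3,0,0,0,0.5],[0,0,1.4,0,0,0,0.5],[0,0,1.4,0,0,0,0.5]]';python3 -m handwheel '[[0,0,0.15,0,0,0,0.5],[0,0,0.2,0,0,0,0.5]]'
```

```text
time: 7.32
tool_pos: [0.614, -0.017, 0.1856]
ee_rot: [0.002, -0.0, 1.0, -0.0]
wrist_force: [-2.7, -0.2, 13.1]
finger_gap: 0.0101
grip_force: 40.7
time: 7.58
tool_pos: [0.6146, -0.017, 0.1851]
ee_rot: [0.003, -0.0, 1.0, -0.0]
wrist_force: [-4.1, -0.1, 22.0]
finger_gap: 0.0103
grip_force: 41.4
```

```bash
python3 -m handwheel '[[0,0,-0.6,0,0,0,0.5],[0.2,0,-0.6,0,0,0,0.5],[0.2,0,-0.6,0,0,0,0.5]]';python3 -m handwheel '[[0,0,0.3,0,0,0,0.5],[0,0,0.3,0,0,0,0.5]]';python3 -m handwheel '[[0,0,0.3,0,0,0,0.5],[0,0,0.3,0,0,0,0.5]]'
```

```text
time: 7.95
tool_pos: [0.6111, -0.017, 0.1872]
ee_rot: [0.0, -0.0, 1.0, 0.0]
wrist_force: [1.2, 0.8, 3.1]
finger_gap: 0.0099
grip_force: 39.8
time: 8.2
tool_pos: [0.6117, -0.017, 0.1856]
ee_rot: [0.001, -0.0, 1.0, -0.0]
wrist_force: [-0.4, 0.4, 12.4]
finger_gap: 0.0098
grip_force: 40.9
time: 8.45
tool_pos: [0.6129, -0.0171, 0.1847]
ee_rot: [0.003, -0.0, 1.0, -0.0]
wrist_force: [-2.4, 0.9, 21.2]
finger_gap: 0.0101
grip_force: 41.8
```

```bash
python3 -m handwheel '[[0,0,-3,0,0,0,0.5],[0,0,-5,0,0,0,0.5],[3,-6,-5,0,0,0,0.5],[6,-11,-5,0,0,0,0.5],[9,-16,-5,0,0,0,0.5],[12,-21,-5,0,0,0,0.5],[15,-26,-5,0,0,0,0.5],[15.9,-27.5,-5,0,0,0,0.5],[15.9,-27.5,-3.5,0,0,0,0.5],[15.9,-27.5,-2.5,0,0,0,0.5],[15.9,-27.5,-2,0,0,0,0.5],[15.9,-27.5,-2,0,0,0,0.5]]'
python3 - <<'E'
from h import *
o=robot.get_obs(); im=robot.snapshot('wrist'); c=cam('wrist',o)
cv2.imwrite('pics/w4.png',cv2.resize(im[150:310,217:417],None,fx=4,fy=3.75))
print(o['tool_pos'],o['wrist_force'],'rim',proj(c,(.4525,-.292,.056)),'tip',proj(c,o['tool_pos']+[-.002,0,-.094]))
E
```

```text
time: 9.95
tool_pos: [0.4522, -0.291, 0.2006]
ee_rot: [-0.001, -0.001, 1.0, 0.0]
wrist_force: [0.1, -0.3, -0.6]
finger_gap: 0.0098
grip_force: 39.5
[ 0.45215996 -0.29097057  0.20058273] [ 0.09279847 -0.31081896 -0.58557779] rim [315.46962183 227.38048803] tip [316.94800016 246.61356442]
```

View pics/w4.png

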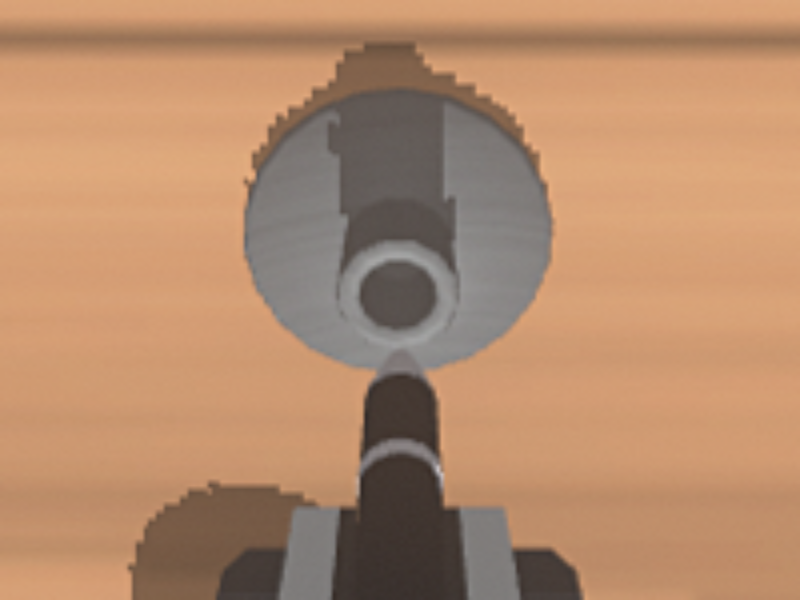

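Rim centre at crop (399,294), tip at crop (402,350); tip needs about 2 mm in +x. Lowering in.

```bash
python3 -m handwheel '[[-0.2,-0.05,2,0,0,0,0.5],[-0.2,-0.05,4,0,0,0,0.5],[-0.2,-0.05,5.5,0,0,0,0.5],[-0.2,-0.05,6.5,0,0,0,0.5],[-0.2,-0.05,6.5,0,0,0,0.5]]';python3 -m handwheel '[[0,0,1,0,0,0,0.5],[0,0,1.8,0,0,0,0.5],[0,0,1.8,0,0,0,0.5]]'
```

```text
time: 10.62
tool_pos: [0.4537, -0.2923, 0.1358]
ee_rot: [-0.0, -0.0, 1.0, 0.0]
wrist_force: [-0.1, 0.0, -0.5]
finger_gap: 0.01
grip_force: 39.5
time: 11.0
tool_pos: [0.4535, -0.2923, 0.1176]
ee_rot: [-0.001, -0.0, 1.0, 0.0]
wrist_force: [0.5, -0.2, 0.1]
finger_gap: 0.0098
grip_force: 39.4
```

```bash
python3 -m handwheel '[[0,0,0.2,0,0,0,0.5],[0,0,0.2,0,0,0,0.5]]';python3 -m handwheel '[[0,0,0,0,0,0,2],[0,0,0,0,0,0,3],[0,0,0,0,0,0,3],[0,0,0,0,0,0,3],[0,0,-4,0,0,0,3],[0,0,-8,0,0,0,3],[0,0,-13,0,0,0,4],[0,0,-13,0,0,0,4],[0,0,-13,0,0,0,4]]'
python3 - <<'E'
from h import *
o=robot.get_obs(); c=cam('wrist',o); im=robot.snapshot('wrist')
cv2.imwrite('pics/w5.png',cv2.resize(im[130:370,160:480],None,fx=2.5,fy=2.5)); print(o['tool_pos'])
E
```

```text
time: 11.25
tool_pos: [0.454, -0.2927, 0.1164]
ee_rot: [0.0, -0.0, 1.0, -0.0]
wrist_force: [0.1, 0.2, -1.1]
finger_gap: 0.0103
grip_force: 39.4
time: 12.38
tool_pos: [0.4538, -0.2925, 0.246]
ee_rot: [-0.0, -0.0, 1.0, 0.0]
wrist_force: [0.0, -0.1, -0.8]
finger_gap: 0.0402
grip_force: 0.0
[ 0.45382181 -0.29253375  0.24600799]
```

View pics/w5.png

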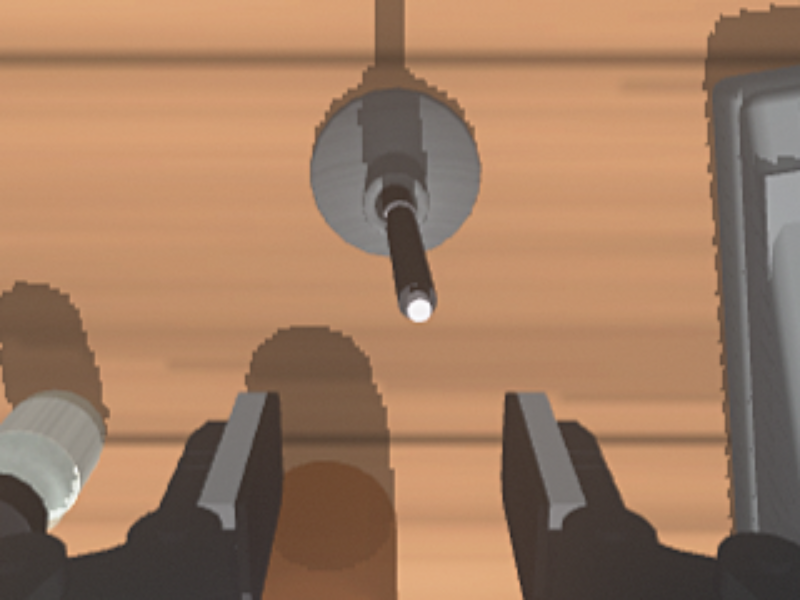

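Pen stands in the socket, leaning: rim at crop (397,200), top at crop (418,309). I check the lean numerically.

Run:
```python
from h import *
o=robot.get_obs(); c=cam('wrist',o)
s=atz(c,(160+398/2.5,130+200/2.5),.056); p=atz(c,(160+418/2.5,130+309/2.5),.1455); print(s,p,np.hypot(*(p-s)[:2])/.0895, np.degrees(np.arctan2(*(p-s)[1::-1])))
for d in robot.masks_of('wrist','pen')[:1]:
    ys,xs=np.nonzero(d['pixels']); print(d['p'],[(y,xs[ys==y].mean()) for y in sorted(set(ys))[::8]])
q=s+[0,0,.0895];print('vertical top px',proj(c,q))
```

```text
[ 0.45079624 -0.2898852   0.056     ] [ 0.4584898  -0.28526285  0.1455    ] 0.10028333220073092 30.997775288573322
0.86 [(np.int64(204), np.float64(318.0)), (np.int64(212), np.float64(318.5)), (np.int64(220), np.float64(320.5)), (np.int64(228), np.float64(322.5)), (np.int64(236), np.float64(324.0)), (np.int64(244), np.float64(325.5)), (np.int64(252), np.float64(326.5))]
vertical top px [320.38472107 242.8463106 ]
```

Tilt is about 0.07 rad once the 2 mm bore play is counted: within limits. On to the keys.

```bash
python3 -m handwheel '[[0,6,0,0,0,-0.18,4],[0,12,0,0,0,-0.36,4],[0,18,0,0,0,-0.54,4],[0,24,0,0,0,-0.72,4],[0,30,0,0,0,-0.9,4],[0,36,0,0,0,-1.08,4],[0,42,0,0,0,-1.26,4],[0.5,48,1,0,0,-1.44,4],[1.1,54,2,0,0,-1.62,4],[1.1,55.2,3,0,0,-1.757,4],[1.1,55.2,4,0,0,-1.757,4],[1.1,55.2,4,0,0,-1.757,4]]'; python3 -m handwheel '[[0,0,0,0,0,0,4],[0,0,0,0,0,0,4]]'
python3 - <<'E'
from h import *
np.set_printoptions(precision=4,suppress=True)
o=robot.get_obs(); c=cam('wrist',o); im=robot.snapshot('wrist')
cv2.imwrite('pics/w6.png',im); print(o['tool_pos'],rot(o['ee_rot']).as_matrix()[:,0])
print(proj(c,(.4426,.2596,.084)),proj(c,(.4315,.3183,.073)))
for q in ['till_key','spare_key','key_block']:
    for d in robot.masks_of('wrist',q)[:2]: print(q,round(d['p'],2),np.round(d['extent'],1), cv2.minAreaRect(np.argwhere(d['pixels'])[:,::-1].astype(np.float32)))
E
```

```text
time: 13.98
tool_pos: [0.4418, 0.2581, 0.2047]
ee_rot: [0.002, 0.769, -0.639, -0.0]
wrist_force: [0.9, -0.1, 0.2]
finger_gap: 0.04
grip_force: 0.0
time: 14.22
tool_pos: [0.4433, 0.2588, 0.2068]
ee_rot: [-0.0, 0.769, -0.639, 0.0]
wrist_force: [-0.3, -0.2, -0.2]
finger_gap: 0.04
grip_force: 0.0
[0.4433 0.2588 0.2068] [ 0.1832 -0.9831 -0.0002]
[315.5312 235.377 ] [315.8373 300.6477]
till_key 0.9 [319.5 234.6  14.3  49.5] ((315.9999694824219, 236.0), (45.99999237060547, 11.999998092651367), 90.0)
spare_key 0.57 [319.4 297.5   9.2  31.7] ((317.0, 297.0), (34.0, 12.0), 90.0)
spare_key 0.36 [318.4 233.5  13.4  49.4] ((316.0, 235.5), (47.0, 12.0), 90.0)
key_block 0.64 [314.5 252.2  71.3 135.9] ((316.0, 250.0), (136.0, 72.0), 90.0)
```

View pics/w6.png

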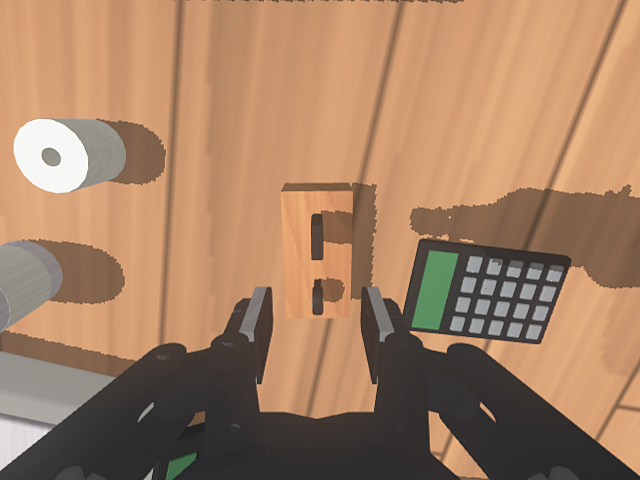

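Wrist view: rectangular-headed key at (316,236), rows 213-260, spare at (317,297), block aligned with the gripper. Grasping the till key.

```bash
python3 -m handwheel '[[-0.4,0,5,0,0,0,4],[-0.4,0,10,0,0,0,3.5],[-0.4,0,13.4,0,0,0,3],[-0.4,0,13.4,0,0,0,3],[-0.4,0,13.4,0,0,0,3]]';  python3 -m handwheel '[[0,0,0,0,0,0,0.3],[0,0,0,0,0,0,0.3],[0,0,0,0,0,0,0.3],[0,0,0,0,0,0,0.3],[0,0,0,0,0,0,0.3]]' 70
```

```text
time: 15.05
tool_pos: [0.4429, 0.2638, 0.0736]
ee_rot: [-0.001, 0.77, -0.638, 0.0]
wrist_force: [-0.6, -0.1, -0.3]
finger_gap: 0.0299
grip_force: 0.0
time: 15.68
tool_pos: [0.4432, 0.2641, 0.0742]
ee_rot: [-0.001, 0.77, -0.638, 0.0]
wrist_force: [-1.6, -0.1, 5.8]
finger_gap: 0.0081
grip_force: 68.2
```

```bash
python3 -m handwheel '[[0,0,-5,0,0,0,0.3],[0,0,-10,0,0,0,0.3],[0,0,-13,0,0,0,0.3],[6,-1.8,-13,0,0,0,0.3],[12,-3.6,-13,0,0,0,0.3],[18,-5.4,-13,0,0,0.055,0.3],[24,-7.3,-13,0,0,0.055,0.3],[30,-9.2,-13,0,0,0.055,0.3],[36.7,-11.3,-13,0,0,0.055,0.3],[36.7,-11.3,-13,0,0,0.055,0.3],[36.7,-11.3,-13,0,0,0.055,0.3],[36.7,-11.3,-12,0,0,0.055,0.3]]'; python3 -m handwheel '[[0,0,0,0,0,0,0.3],[0,0,0,0,0,0,0.3]]'
python3 - <<'E'
from h import *
np.set_printoptions(precision=4,suppress=True)
o=robot.get_obs(); c=cam('wrist',o); im=robot.snapshot('wrist')
cv2.imwrite('pics/raw7.png',im); cv2.imwrite('pics/w7.png',cv2.resize(im[150:330,196:436],None,fx=3.33,fy=3.33)); x=rot(o['ee_rot']).as_matrix()[:,0];print(o['tool_pos'],x,np.degrees(np.arctan2(x[1],x[0])))
print('lock',proj(c,(.622,-.0761,.1)),'bladetip',proj(c,o['tool_pos']-[0,0,.060]))
w=cv2.imread('pics/w2.png')
E
```

```text
time: 17.18
tool_pos: [0.6213, -0.0751, 0.1932]
ee_rot: [-0.001, 0.752, -0.659, 0.001]
wrist_force: [-0.3, 0.1, 0.4]
finger_gap: 0.0077
grip_force: 71.1
time: 17.42
tool_pos: [0.6207, -0.0753, 0.1923]
ee_rot: [0.0, 0.752, -0.659, -0.0]
wrist_force: [-0.6, -0.3, 0.2]
finger_gap: 0.008
grip_force: 71.1
[ 0.6207 -0.0753  0.1923] [ 0.1325 -0.9912 -0.0002] -82.38557561805091
lock [312.5844 247.5391] bladetip [314.116  269.1917]
```

View pics/w7.png

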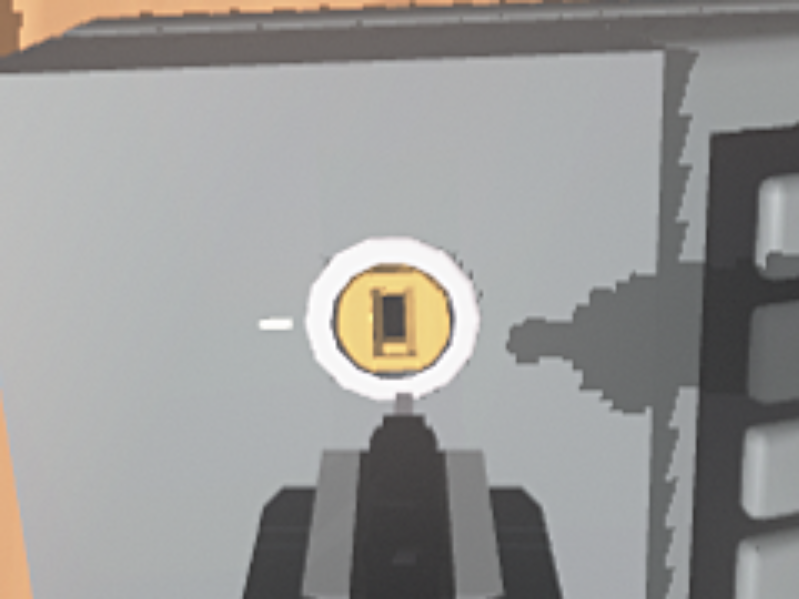

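Wrist view: keyway centre at crop (393,320) = px (314,246); blade tip at crop (403,395) = px (317,268.6); yaw looks aligned. Working out the relative offset in tool axes.

Run:
```python
from h import *
np.set_printoptions(precision=5,suppress=True)
for i in range(3):
    o=robot.get_obs(); M=rot(o['ee_rot']).as_matrix(); print(o['tool_pos'],o['ee_rot'],M[:,2]); robot.snapshot('wrist')
m=robot.camera_model('wrist'); T=np.array(m['T_tool_cam']); print(T)
Rm,t=T[:3,:3],T[:3,3]; c=(m,Rm,t)
# tool frame: z forward
print('tip pred',proj(c,(0,0,.060)), 'tip meas',atz(c,(317,268.6),.060))
print('lock in tool',atz(c,(314,246.1),o['tool_pos'][2]-.1))
im=cv2.imread('pics/raw7.png')
hsv=cv2.cvtColor(im,cv2.COLOR_BGR2HSV); w=((hsv[...,1]<20)&(hsv[...,2]>245)).astype(np.uint8)
b=((hsv[...,0]>15)&(hsv[...,0]<30)&(hsv[...,1]>90)&(hsv[...,2]>120)).astype(np.uint8); b[:,:280]=0;b[:,350:]=0;b[:215]=0;b[275:]=0
ys,xs=np.nonzero(b); print('brass',xs.min(),xs.max(),ys.min(),ys.max())
d=cv2.inRange(cv2.cvtColor(im,cv2.COLOR_BGR2GRAY),0,75)[232:262,303:327]; ys,xs=np.nonzero(d); print(len(xs),xs.min()+303,xs.max()+303,ys.min()+232,ys.max()+232)
```

```text
[ 0.62096 -0.0755   0.19244] [-0.00002  0.7524  -0.65871 -0.00002] [-0.       0.00005 -1.     ]
[ 0.62111 -0.07569  0.19253] [-0.00008  0.75232 -0.65879  0.00009] [ 0.00024  0.00001 -1.     ]
[ 0.62119 -0.07589  0.19256] [-0.0001   0.75224 -0.65889  0.00013] [ 0.00033 -0.00002 -1.     ]
[[-0.00039 -0.95021 -0.31162  0.08028]
 [ 1.      -0.00049  0.00025  0.00117]
 [-0.0004  -0.31162  0.95021 -0.12121]
 [ 0.       0.       0.       1.     ]]
tip pred [314.15989 269.20897] tip meas [0.00037 0.00159 0.06   ]
lock in tool [ 0.00187 -0.00028  0.09256]
brass 297 330 230 261
37 311 316 239 250
```

Run:
```python
from h import *
np.set_printoptions(precision=5,suppress=True)
im=cv2.imread('pics/raw7.png'); g=cv2.cvtColor(im,cv2.COLOR_BGR2GRAY)
print('col317 r262-300',g[262:300,317]); 
for r in (267,269,271,273,275,277,280,284): print(r,g[r,304:331])
m=robot.camera_model('wrist'); T=np.array(m['T_tool_cam']); c=(m,T[:3,:3],T[:3,3])
for r,z in ((268.5,.060),(274.5,.034),(278,.024),(282,.024)): print(r,z,atz(c,(317,r),z))
for x,z,n in ((.0045,.055,'blade shoulder'),(.0025,.060,'blade end'),(.010,.034,'collar low'),(.014,.024,'head low'),(.014,-.010,'head top')): print(n,proj(c,(x,0.0016,z)))
```

```text
col317 r262-300 [109 192 254 250 252 239 145 131 136 138 135 143 113  73  73  73  74  73
  72  73  72  70  71  72  72  70  71  68  69  67  66  66  68  68  67  65
  66  65]
267 [249 251 248 247 247 246 246 246 246 248 247 235 238 239 237 239 249 250
 250 250 228 213 151 139 175 174 175]
269 [169 169 182 218 236 241 242 240 240 241 219 120 131 131 127 141 213 218
 150 144 174 173 176 175 177 176 176]
271 [175 176 176 174 173 172 171 171 172 173 155 131 137 138 134 140 169 176
 176 176 175 177 176 174 175 177 175]
273 [177 175 175 176 176 176 179 180 183 184 158 139 143 143 140 145 181 186
 184 180 177 176 176 175 175 174 175]
275 [176 175 175 175 177 179 173  78  69  74  72  74  72  73  72  72  74  71
  76 126 184 178 175 174 175 176 175]
277 [175 176 175 178 178 164 146  61  73  74  73  73  75  73  72  74  74  70
  68  99 172 164 178 176 174 175 175]
280 [175 176 179 158  71  70  71  74  71  73  71  72  73  72  72  74  74  72
  72  69  68  67 111 186 177 177 174]
284 [164 169 163  68  71  72  72  70  73  70  72  73  71  71  71  71  72  71
  71  72  69  69  76 130 172 166 171]
268.5 0.06 [0.00043 0.00159 0.06   ]
274.5 0.034 [0.00873 0.00153 0.034  ]
278 0.024 [0.01161 0.00151 0.024  ]
282 0.024 [0.00961 0.00151 0.024  ]
blade shoulder [317.03187 265.34841]
blade end [317.00993 265.10071]
collar low [317.13721 272.09985]
head low [317.19868 273.17073]
head top [317.46381 312.65758]
```

```bash
python3 -m handwheel '[[0.35,-0.2,1,0,0,-0.035,0.3],[0.35,-0.2,2,0,0,-0.035,0.3],[0.35,-0.2,2.6,0,0,-0.035,0.3],[0.35,-0.2,2.6,0,0,-0.035,0.3],[0.35,-0.2,2.6,0,0,-0.035,0.3]]'
python3 - <<'E'
from h import *
np.set_printoptions(precision=5,suppress=True)
o=robot.get_obs(); im=robot.snapshot('wrist'); print(o['tool_pos'],o['wrist_force'])
cv2.imwrite('pics/raw8.png',im); cv2.imwrite('pics/w8.png',cv2.resize(im[220:310,257:377],None,fx=6.6,fy=6.6,interpolation=cv2.INTER_CUBIC))
E
```

```text
time: 18.25
tool_pos: [0.6237, -0.0795, 0.1666]
ee_rot: [-0.0, 0.763, -0.646, 0.0]
wrist_force: [-0.5, 0.4, 0.2]
finger_gap: 0.008
grip_force: 71.1
[ 0.62371 -0.07954  0.16656] [-0.50685  0.44823  0.16985]
```

View pics/w8.png

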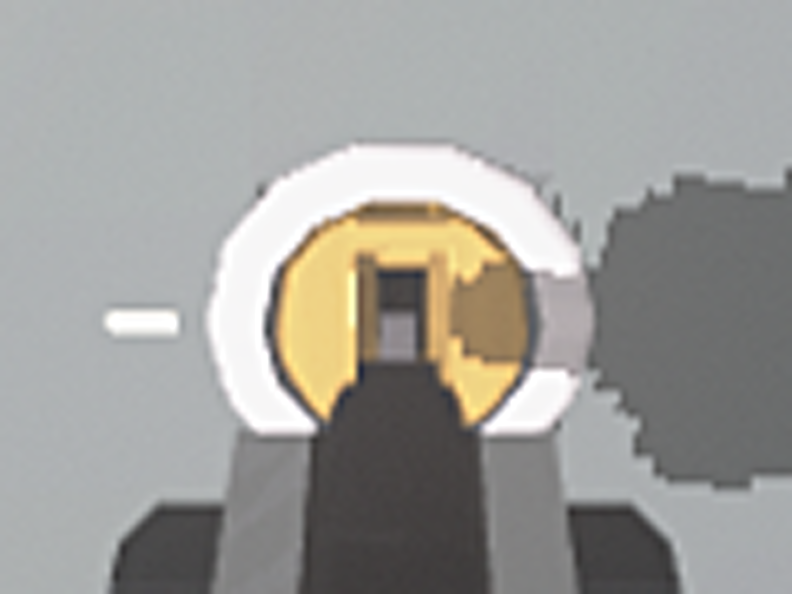

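Keyway centre about crop (401,326), blade tip's near edge at crop (399,308): columns coincide. Checking the depth-wise offset numerically.

Run:
```python
from h import *
np.set_printoptions(precision=5,suppress=True)
m=robot.camera_model('wrist'); T=np.array(m['T_tool_cam']); c=(m,T[:3,:3],T[:3,3])
f=lambda u,v:(257+u/6.6,220+v/6.6)
print('blade near end',atz(c,f(398,308),.060)); print('lock: bezel top',atz(c,f(400,143),.0666)); print('brass top/left/right',atz(c,f(401,205),.0666),atz(c,f(274,320),.0666),atz(c,f(528,320),.0666))
print('dish top',atz(c,f(402,250),.0666),'collar',atz(c,f(400,362),.034),'head',atz(c,f(400,432),.024))
```

```text
blade near end [0.00151 0.00177 0.06   ]
lock: bezel top [0.01403 0.00196 0.0666 ]
brass top/left/right [0.00833 0.00205 0.0666 ] [-0.0025  -0.00913  0.0666 ] [-0.00252  0.01325  0.0666 ]
dish top [0.00413 0.00214 0.0666 ] collar [0.00851 0.00184 0.034  ] head [0.00782 0.0018  0.024  ]
```

```bash
python3 -m handwheel '[[-0.1,0,0.3,0,0,0,0.3],[-0.1,0,0.6,0,0,0,0.3],[-0.1,0,0.9,0,0,0,0.3],[-0.1,0,0.9,0,0,0,0.3]]'; python3 -m handwheel '[[0,0,0.3,0,0,0,0.3],[0,0,0.6,0,0,0,0.3],[0,0,0.6,0,0,0,0.3]]'
```

```text
time: 18.8
tool_pos: [0.6231, -0.0785, 0.1569]
ee_rot: [0.0, 0.763, -0.646, -0.0]
wrist_force: [-0.2, 0.7, -0.5]
finger_gap: 0.008
grip_force: 71.1
time: 19.18
tool_pos: [0.6232, -0.0785, 0.1509]
ee_rot: [0.0, 0.763, -0.646, -0.0]
wrist_force: [-1.1, -0.3, 1.6]
finger_gap: 0.0079
grip_force: 71.1
```

```bash
python3 -m handwheel '[[0,0,0.2,0,0,0.09,0.3],[0,0,0.35,0,0,-0.09,0.3],[0,0,0.5,0,0,0.09,0.3],[0,0,0.6,0,0,-0.09,0.3],[0,0,0.7,0,0,0.09,0.3],[0,0,0.8,0,0,-0.09,0.3],[0,0,0.9,0,0,0.09,0.3],[0,0,0.9,0,0,-0.09,0.3]]'
```

```text
time: 20.18
tool_pos: [0.6237, -0.0788, 0.1438]
ee_rot: [-0.0, 0.792, -0.61, 0.001]
wrist_force: [-2.4, 0.2, 6.1]
finger_gap: 0.0084
grip_force: 72.0
```

```bash
python3 -m handwheel '[[0,0,0.1,0,0,0.18,0.3],[0,0,0.2,0,0,0,0.3],[0,0,0.3,0,0,0.18,0.3],[0,0,0.4,0,0,0,0.3],[0,0,0.5,0,0,0.18,0.3],[0,0,0.6,0,0,0,0.3],[0,0,0.7,0,0,0.18,0.3],[0,0,0.8,0,0,0,0.3],[0,0,0.8,0,0,0.18,0.3],[0,0,0.8,0,0,0,0.3]]'
```

```text
time: 21.42
tool_pos: [0.6237, -0.0785, 0.1352]
ee_rot: [-0.0, 0.792, -0.61, 0.0]
wrist_force: [-0.2, 0.0, 2.2]
finger_gap: 0.0076
grip_force: 71.5
```

```bash
python3 -m handwheel '[[0,0,0.15,0,0,0.15,0.3],[0,0,0.3,0,0,0.03,0.3],[0,0,0.3,0,0,0.09,0.3],[0,0,0.3,0,0,0.09,0.3]]'; python3 -m handwheel '[[0,0,0.15,0,0,0.06,0.3],[0,0,0.3,0,0,-0.06,0.3],[0,0,0.3,0,0,0,0.3],[0,0,0.3,0,0,0,0.3]]'
```

```text
time: 21.92
tool_pos: [0.6239, -0.0786, 0.1339]
ee_rot: [-0.001, 0.763, -0.646, 0.001]
wrist_force: [-5.7, 1.2, 16.0]
finger_gap: 0.0078
grip_force: 73.2
time: 22.42
tool_pos: [0.6241, -0.0786, 0.1335]
ee_rot: [-0.001, 0.763, -0.646, 0.002]
wrist_force: [-11.6, 1.6, 32.0]
finger_gap: 0.008
grip_force: 75.7
```

Collar is on the face (z stiff at 0.1335). Easing the push and turning.

```bash
python3 -m handwheel '[[0,0,-0.35,0,0,0,0.3],[0,0,-0.35,0,0,0,0.3],[0,0,-0.35,0,0,0.17,0.3],[0,0.05,-0.35,0,0,0.34,0.3],[0,0.1,-0.35,0,0,0.51,0.3],[-0.05,0.1,-0.35,0,0,0.68,0.3],[-0.05,0.15,-0.35,0,0,0.85,0.3],[-0.05,0.15,-0.35,0,0,0.85,0.3]]'
```

```text
time: 23.42
tool_pos: [0.622, -0.0785, 0.1339]
ee_rot: [0.0, -0.429, 0.904, -0.0]
wrist_force: [-5.3, -0.2, 15.3]
finger_gap: 0.0081
grip_force: 73.3
```

```bash
python3 -m handwheel '[[0,0.05,0,0,0,0.17,0.3],[0,0.1,0,0,0,0.34,0.3],[-0.05,0.1,0,0,0,0.51,0.3],[-0.05,0.15,0,0,0,0.68,0.3],[-0.1,0.2,0,0,0,0.85,0.3],[-0.1,0.2,0,0,0,0.92,0.3],[-0.1,0.2,0,0,0,0.92,0.3],[-0.1,0.2,0,0,0,0.92,0.3],[-0.1,0.2,0,0,0,0.92,0.3]]'
python3 - <<'E'
from h import *
np.set_printoptions(precision=3,suppress=True)
o=robot.get_obs(); print(o['ft_torque'],o['wrist_force'],o['qpos'],o['tool_pos'])
im=robot.snapshot('wrist'); cv2.imwrite('pics/raw9.png',im)
print([(d['p'],d['extent']) for d in robot.spot_in('wrist','till_key')[:2]])
robot.snapshot('top'); print([(d['p'],d['extent']) for d in robot.spot_in('top','pen_socket')[:1]])
E
```

```text
time: 24.55
tool_pos: [0.621, -0.0769, 0.1339]
ee_rot: [0.001, 0.017, 1.0, -0.001]
wrist_force: [-5.2, -1.2, 15.4]
finger_gap: 0.0077
grip_force: 73.4
[-0.224  1.376  0.068] [-5.207 -1.236 15.396] [-0.123  0.429 -0.161  0.979 -0.001 -0.09 ] [ 0.621 -0.077  0.134]
[(0.61, [316.4, 323.6, 23.1, 105.3])]
[(0.63, [432.0, 281.4, 26.0, 31.4])]
```

```bash
python3 -c "
from bench import robot
print(robot.hand_in())"
```

```text
the job is handed in; nothing more can be done
None
```

I handed the job in at about 25 s of the 72 s allowed, but the hand-in returned no verdict. From the force, pose and camera readings, the reset was pressed, the pen is back in its stand leaning by roughly 0.07 rad, and the till key is held home and turned about a quarter turn, with the spring torque near 0.07 N m.

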